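Dock a braked supply trolley against its spring buffer and lock it

ROBOT

A 7-joint arm with a two-finger parallel gripper is mounted at the origin on the work surface. World frame = base frame: x ahead of the robot, y to its left, z up, the work surface at z = 0. Lengths are in mm, angles in rad, forces in N, time in s.
With the tool pointing down it reaches from about 425 to 800 mm from the base axis. Payload 8.3 kg.
Tool frame: the origin (TCP) lies at the very end of the fingers, on their centre line; the grasp point (between the pads) lies 19 mm behind it; z points along the fingers, y is the line along which they close (so a half turn about z gives the same grasp; the last joint's range is limited). The gripper opens to 85 mm and grips with 20 to 120 N. Pads are 22 mm wide; open, the fingers measure 114 mm over their backs; the gripper's body (76 mm by 85 mm) begins 54 mm behind the grasp point. The pads swing forward as they close: fully open they stand 13 mm farther back than shut.
Start: joints at [-1.222, 0.383, 0.016, 1.37, -0.006, 1.388, -0.046], TCP at [250.11, 572.755, 231.279] pointing down, gripper open.
Joint ranges: [-2.95, 2.95], [-0.25, 2.06], [-1.52, 1.56], [0.18, 2.33], [-1.44, 4.58], [0.02, 2.06], [-3.01, 3.01]. Speed limits (rad/s): [2.39, 2.39, 3.01, 3.01, 3.14, 3.14, 3.14].

INTERFACE

Orientations are given as a rotation vector (axis times angle).
In Python, from workcell import get_obs, capture, ctrl, finder gives the robot as it stands.
- The arm moves only by the tool drive_tool, never from a script. Its argument "targets" is a list of rows, each a list of 2 entries, a list of its own where there are three numbers: the shift along the tool's x, y, z in m, then the turn, a rotation vector about the tool's x, y, z in rad. In form: [[[tx, ty, tz], [rx, ry, rz]], ...]. A call has 1 to 20 rows; each row is the pose to reach, as a shift and turn from the pose commanded when the call began, along the tool's axes at that moment; what a row does not reach only later rows make up. A row lasts 1/10 s, in which the tool goes at most 50 mm and 8.59 degrees, less where a joint would pass 70% of its speed; a pose out of reach is approached as far as the arm can. A call with a gripper value outside its range is refused whole. "grip" is the closure, from 0 (fully open) to 1 (shut), set as the call begins (left out, the last holds). The fingers move at their own pace and stop on an object; "newtons" is the grip in N (left out, the last holds). Time passes only in rows, so rows that repeat a pose let the fingers close. It gives the time, the measured TCP pose, the force, the opening and the grip force at its end, in the units of the state.
- get_obs(): the state, without advancing time (a new reading comes with each control period).
- capture(name): name is "side" or "top"; returns a dict with "image" (420x560x3 uint8, red, green, blue), "depth" (420x560 float32, mm along the optical axis (not along the pixel's ray), 0 where there is no reading), "vfov" (degrees; the focal length in pixels is half the picture's height over the tangent of half this angle, whatever the lens; pixels are square), "cx", "cy" (the principal point, pixels), "rvec" (rotation vector, rad) and "tvec" (3), from world to camera coordinates, as OpenCV has them. Camera axes: x right, y down, z forward; pixel columns grow to the right and rows downward; lengths in mm; the calibration is good to about 2 mm. A picture is of the moment at which its call begins.
- ctrl.job_done(): hands the job in; it is judged then, once.
Trained networks look in the newest picture that a camera, given by its name, has taken for a name from the list of things; names that differ only in an ending like _2 or _b are one class to them, and where a whole thing is asked for, a point or a joint stands for the part that bears it (a point fixed in the world has none). Each returns a list of dicts, best first, with "conf" (0 to 1); they miss things now and then, are a little off and sometimes report something else, mostly with a low value. They report only what shows in the picture. A call takes as long as a camera call.
- finder.search_frame(camera, name): "extent" ([left, top, right, bottom] in pixels, round what is visible of it).
- finder.masks_of(camera, name): "pixels" (420x560 bool, what is visible of it) and "extent" ([left, top, right, bottom] in pixels, round what is visible of it).
- finder.mark_of(camera, name): "point" ([row, column] in pixels: a listed point, or the origin of a listed thing).
The state is a dict: "time": time; "q": joint angles; "joint_velocities": joint speeds; "joint_torque": joint torques, N m; "ee_pos": TCP position; "tool_rot": TCP orientation; "ft_force": force on the tool from outside, world axes, zero at the start; "wrist_torque": the same for the moment, N m; "opening": finger opening in mm; "finger_force": force on a finger pad.
Only numpy, scipy, OpenCV 4.12 (cv2) and the standard library are available. Lean on these libraries where they do the work, as an engineer would, in place of code of your own. Each camera call takes 0.05 s, during which the arm holds its last target. There are 200 camera calls.

TASK

The supply trolley stands on its rails with its foot brake on. Flick the red brake pedal up to release it, roll the trolley gently along the rails until its nose bears on the spring buffer at the window end, and while you keep it pressed there with the buffer squeezed in by about two millimetres, push the pedal fully down so that the trolley stays locked against the squeezed buffer when you let go. Do not ram the buffer or stamp on the pedal, keep what rides in the tray standing, and leave the things on the back shelf where they are.

Things in the scene. Friction and masses are not known exactly. Their poses are not given: they have to be found in the camera images.
- trolley: Low trolley on rails, 200 wide (x) x 300 long (y) mm, deck 118 mm and blue tray rim 168 mm above the running surface (itself 3 mm above the work surface), 75 mm wheels. Origin: running surface, under its middle. Rolls only along its own y; +y points to nose and buffer, 80 to 175 mm away at the start. About 5 kg; rolls at 1 to 2 N; braked, it holds over 30 N.
- trolley_nose (a point): Middle of the steel nose plate at the trolley's +y end, 100 mm above the running surface: the spot that meets the buffer. Axes as the trolley's.
- pedal_hinge (a point): Centre of the brake pedal's hinge, at the trolley's tail (-y end), at trolley x = 0, y = -170 mm, z = 90 mm. Axes as the trolley's; the hinge axis is x.
- pedal_pad (a point): Middle of the red pedal pad, 84 mm from the hinge: 36 mm wide (x), 42 mm long, 9 mm thick, with a toe lip at the far end standing 6 mm above its face; the arm to the hinge is 30 x 5 mm. Free space below it down to the rails. The frame turns with the pedal; at joint 0 its axes are the trolley's and the pad points to trolley -y, 0.15 rad below level.
- pedal (a joint): Brake pedal angle (rad): 0 = fully down, locked; 0.45 = fully up, released (pad 0.30 rad above level). Hard stops. Over-centre: lifting takes 4 to 7 N at the pad until about 0.1, then a spring takes and holds it up; pressing down takes 3 N at first, up to 14 N half way, and below 0.1 it snaps home by itself. Below about 0.35 a rubber foot grips the base sheet.
- buffer_post: Steel bracket at the window end of the rails, 100 wide, 130 mm high, with a black rubber buffer head (36 mm diameter) on a threaded stem 100 mm above the running surface. Origin: its foot, y along the rails away from the trolley. How far the stem is screwed out is not known: the rubber face lies 44 to 75 mm from here towards the trolley. It yields 1 mm per 6 N, at most 8 mm.
- swab_jar: Glass jar with steel lid, 72 mm diameter, 95 mm high, loose in the trolley tray. Origin: centre of its underside, z up.
- amber_bottle: Amber bottle, 54 mm diameter, 125 mm high, loose in the trolley tray. Origin: centre of its underside, z up.
- steel_dish: Steel dish, 90 mm diameter, 35 mm high, loose in the trolley tray. Origin: centre of its underside, z up.
- dispenser: White plastic push dispenser, 68 mm diameter, 157 mm high, on the raised back shelf (100 mm high). Origin: centre of its underside.
- tumbler: Stainless steel tumbler, 74 mm diameter, 105 mm high, on the back shelf. Origin: centre of its underside.
- bowl: Small white ceramic bowl, 104 mm diameter, 45 mm high, on the back shelf. Origin: centre of its underside.
- splint: Blue plastic finger splint, 95 x 30 x 18 mm, lying on the back shelf. Origin: centre of its underside.
- balm_tin: Round aluminium balm tin, 66 mm diameter, 23 mm high, on the back shelf. Origin: centre of its underside.
- brake_bracket: Dark steel bracket of the brake on the trolley's tail, 48 mm wide, reaching 52 mm behind the tail plate; the pedal hinges between its cheeks and, when fully down, rests on a rubber-sleeved cross pin in it. Origin and axes as the trolley's. Pressing the pad with over 30 N once the pedal is down would bend it.

How it is judged (in metres and radians):
On the way, in this order (a step that is already met when the one before it is completed fails the run):
1. the brake pedal is up (above 0.38 rad), the brake released (value of joint pedal above 0.38 rad), for 0.1 s.
2. the released trolley (pedal above 0.3 rad) bears on the buffer with more than 3 N (contact force between buffer_post and trolley above 3 N and value of joint pedal above 0.3 rad), for 0.1 s.
At the end, for the whole second after the job is handed in: The pedal is fully down (below 0.05 rad), the trolley stands still and presses on the buffer with 4 to 20 N (the head squeezed about 0.7 to 3.3 mm), the jar, bottle and dish stand upright in its tray, and the five things on the back shelf are within 20 mm of where they were (value of joint pedal below 0.05 rad and contact force between buffer_post and trolley between 4 and 20 N and linear speed of trolley below 0.01 m/s and angle between each of swab_jar, amber_bottle's own z axis and vertical below 0.15 rad and angle between steel_dish's own z axis and vertical below 0.3 rad and z of each of swab_jar, amber_bottle, steel_dish in the frame of trolley above 0.11 m and distance of each of dispenser, tumbler, bowl, splint, balm_tin from where it was at the start of the episode below 0.02 m); the robot touches nothing.
It fails at once if the buffer is rammed: more than 26 N between trolley and buffer (contact force between buffer_post and trolley above 26 N).
It fails at once if the pedal is stamped on: more than 100 N on the brake bracket and its stop pin (about 30 N at the pad once it is down) (contact force between brake_bracket and anything else above 100 N).
It fails at once if the trolley is flung along at more than 0.35 m/s (linear speed of trolley above 0.35 m/s).
It fails at once if something in the tray is tipped over (angle between any of swab_jar, amber_bottle's own z axis and vertical above 0.6 rad or angle between steel_dish's own z axis and vertical above 0.8 rad).
It fails at once if something on the back shelf is shifted by more than 20 mm (distance of any of dispenser, tumbler, bowl, splint, balm_tin from where it was at the start of the episode above 0.02 m).
It also fails if it takes over 59 s, if anything falls off the work surface, if the arm or the gripper's body presses on something with over 40 N, if the wrist force passes 120 N, or if a joint passes its speed limit or range.

## Working session

There is one attempt and no reset: what is moved stays moved. The work goes in short steps, Python scripts to look and compute and a tool call to move; the robot and the scene stay as the last step left them, time stands still between calls to the robot, and variables do not carry over. Pictures are saved under pics/ and viewed, at most 10 in all, crops included, and the job is handed in when it is done.

Besides the shell and the picture viewer there is one more tool, called after ">>>" by a JSON object that holds its "name" and its "arguments". drive_tool: Moves the arm, as the interface text tells. Its arguments: {"type":"object","properties":{"targets":{"type":"array"},"grip":{"type":"number"},"newtons":{"type":"number"}},"required":["targets"]}

```bash
mkdir -p pics; cat > h.py <<'E'
import numpy as np, cv2
from workcell import get_obs, capture, ctrl, finder
def cam(c):
    R,_=cv2.Rodrigues(np.array(c['rvec'],float)); f=c['image'].shape[0]/2/np.tan(np.radians(c['vfov'])/2)
    return R,np.array(c['tvec'],float).ravel(),f
def w(c,r,col,d):
    R,t,f=cam(c); return R.T@(np.array([(col-c['cx'])/f*d,(r-c['cy'])/f*d,d])-t)
def onz(c,r,col,z):
    R,t,f=cam(c); o=-R.T@t; v=R.T@np.array([(col-c['cx'])/f,(r-c['cy'])/f,1]); return o+v*(z-o[2])/v[2]
def cloud(c):
    R,t,f=cam(c); d=c['depth']; v,u=np.mgrid[:d.shape[0],:d.shape[1]]
    P=np.stack([(u-c['cx'])/f*d,(v-c['cy'])/f*d,d],-1)-t
    return P@R
def proj(c,p):
    R,t,f=cam(c); q=R@np.array(p)+t; return q[1]/q[2]*f+c['cy'],q[0]/q[2]*f+c['cx']
E
python3 - <<'E'
from h import *
np.set_printoptions(precision=1,suppress=True)
ims=[]
for n in ['side','top']:
    c=capture(n); cv2.imwrite(f'pics/{n}0.png',c['image'][...,::-1]); P=cloud(c)
    R,t,f=cam(c); print(n,'pos',-R.T@t,'fwd',R[2],f)
    for k in ['trolley','trolley_nose','pedal_hinge','pedal_pad','buffer_post']:
        for m in finder.mark_of(n,k)[:1]:
            r,cc=m['point']; i,j=int(round(r)),int(round(cc)); ok=0<=i<420 and 0<=j<560
            print(k,np.array(m['point']),round(m['conf'],2),P[i,j] if ok else '')
    for k in ['pedal_pad','buffer_post','trolley']:
        for m in finder.masks_of(n,k)[:1]:
            q=P[m['pixels']&(c['depth']>0)]; print(' mask',k,m['conf'],m['extent'],len(q),np.percentile(q,[2,50,98],axis=0) if len(q) else '')
o=get_obs(); print(o['time'],o['ee_pos'],o['tool_rot'],o['ft_force'],o['opening'])
E
```

```text
side pos [ 467.3 -910.7 1100.9] fwd [ 0.1  0.7 -0.7] 518.502144014268
trolley [238.4 242.8] 0.6 [493.4 -99.6 125.9]
trolley_nose [178.5 224.1] 0.76 [466.8  77.3 165.4]
pedal_hinge [275. 252.] 0.72 [ 502.3 -189.6   93.8]
pedal_pad [303.7 265.4] 0.62 [ 521.6 -268.5   84.9]
buffer_post [164.7 217.8] 0.87 [455.5 132.6 163.2]
 mask pedal_pad 0.85 [250.5, 266.8, 274.5, 316.6] 702 [[ 494.  -289.2    4.7]
 [ 511.9 -236.    88.2]
 [ 534.  -177.5  103.5]]
 mask buffer_post 0.8 [193.0, 127.4, 229.8, 164.0] 1162 [[397.  275.5   1.6]
 [444.7 324.9  87.7]
 [494.3 478.7 135.9]]
 mask trolley 0.81 [186.2, 152.9, 293.3, 318.4] 7823 [[ 383.6 -268.    36.8]
 [ 492.8  -99.3  126. ]
 [ 593.8  138.1  172.9]]
top pos [ 354.4   -2.4 1248.3] fwd [ 0.2  0.  -1. ] 472.80713641593417
trolley [262.2 287.5] 0.87 [471.9 -19.4 127.2]
trolley_nose [257.3 223.9] 0.88 [465.1 129.8 152.3]
pedal_hinge [256.8 352.9] 0.7 [ 503.8 -176.2   96.8]
buffer_post [260.2 157.1] 0.95 [445.8 296.2 103.3]
 mask pedal_pad 0.65 [351.0, 247.0, 401.8, 265.0] 670 [[ 494.  -302.9    5. ]
 [ 512.8 -237.8   88. ]
 [ 534.2 -176.2  104.1]]
 mask buffer_post 0.56 [131.0, 235.4, 170.5, 283.6] 1045 [[397.5 275.3   0.9]
 [444.7 322.1 103.7]
 [493.9 371.4 134.2]]
 mask trolley 0.74 [220.9, 207.6, 405.7, 301.2] 9778 [[ 385.2 -259.    84.7]
 [ 484.6  -29.9  125.2]
 [ 593.3  133.7  172.1]]
0.9 [250.1 572.8 231.3] [-0.6 -3.1 -0. ] [ 0.9 -0.6  0.4] 85.46597731600784
```

View pics/side0.png

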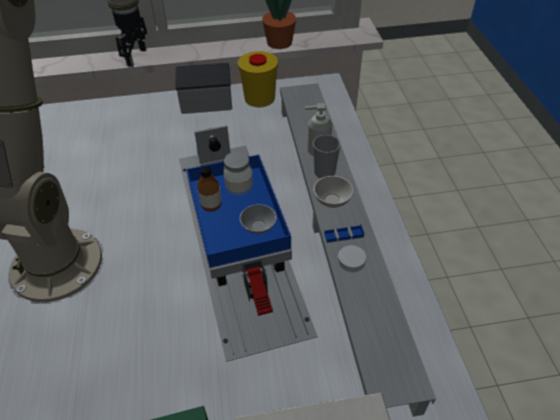

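View pics/top0.png

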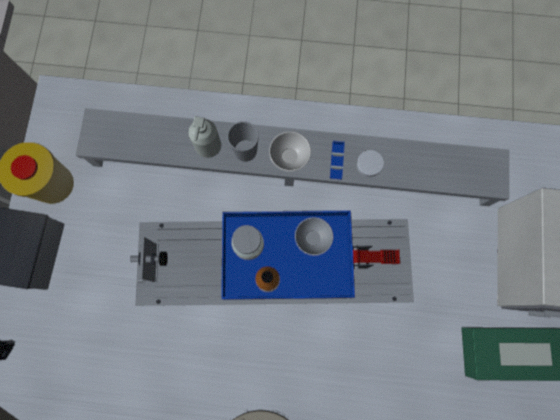

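The side view shows the trolley in the middle, with the red pedal pointing at the camera (about row 290, col 260) and the buffer head at row 143, col 214. In the top view the pedal is at row 257, cols 352–400 and the buffer head at col 163. The rails run slightly askew to world y.

```bash
python3 - <<'E'
from h import *
from scipy.spatial.transform import Rotation as Ro
np.set_printoptions(precision=2,suppress=True)
o=get_obs(); print(Ro.from_rotvec(o['tool_rot']).as_matrix(), o['tool_rot'])
for n in ['top','side']:
    c=capture(n); P=cloud(c); d=c['depth']>0; im=c['image'].astype(int)
    blue=(im[...,2]>im[...,0]+50)&d&(P[...,2]>155)&(P[...,2]<180)&(P[...,0]<620)
    blue|=d&(P[...,2]>160)&(P[...,2]<178)&(im[...,2]>im[...,0]+30)&(P[...,0]<620)
    q=P[blue]; r=cv2.minAreaRect(q[:,:2].astype(np.float32)); print(n,'rim',len(q),r,q[:,2].mean())
    red=(im[...,0]>im[...,1]+60)&(im[...,0]>im[...,2]+60)&d&(P[...,2]>50)&(P[...,2]<130)&(abs(P[...,0]-512)<60)&(P[...,1]<-150)
    q=P[red]; r=cv2.minAreaRect(q[:,:2].astype(np.float32)); print('red',len(q),r)
    far=q[q[:,1]<-235]; print(far.mean(0), np.percentile(far,[2,50,98],axis=0))
    A=np.c_[q[:,1],np.ones(len(q))]; print('x(y)',np.linalg.lstsq(A,q[:,0],rcond=None)[0],'z(y)',np.linalg.lstsq(A,q[:,2],rcond=None)[0])
    blk=(im.max(-1)<60)&d&(P[...,2]>70)&(P[...,2]<130)&(P[...,1]>200)&(P[...,1]<330)&(abs(P[...,0]-450)<50)
    if blk.sum(): q=P[blk]; print('buf',len(q),np.percentile(q,[2,50,98],axis=0))
    s=d&(P[...,2]>92)&(P[...,2]<108)&(P[...,0]>560)
    for y in (-350,-270,-200,-100,0): 
        m=s&(abs(P[...,1]-y)<15); print('shelf',y,np.percentile(P[m][:,0],[1,99]) if m.sum() else '')
    m=d&(P[...,1]<-330)&(P[...,0]>300)&(P[...,0]<580)&(P[...,2]>40); print('box',np.percentile(P[m],[1,50,99],axis=0) if m.sum() else '')
E
```

```text
[[-0.92  0.4  -0.  ]
 [ 0.4   0.92  0.  ]
 [ 0.   -0.   -1.  ]] [-0.64 -3.08 -0.  ]
top rim 1115 ((487.6505126953125, -14.542694091796875), (200.68382263183594, 300.4320983886719), 6.742767810821533) 168.13104008902346
red 364 ((512.986328125, -232.74203491210938), (29.915985107421875, 112.41297912597656), 6.920498371124268)
[ 515.58 -259.77   85.19] [[ 501.1  -287.84   78.55]
 [ 515.85 -250.76   85.04]
 [ 531.34 -235.75   90.59]]
x(y) [ -0.11 486.4 ] z(y) [  0.16 126.13]
buf 345 [[403.45 274.62  72.25]
 [448.62 319.03 110.  ]
 [490.6  328.84 124.69]]
shelf -350 [690.53 818.98]
shelf -270 [690.32 819.18]
shelf -200 [690.06 819.42]
shelf -100 [690.32 818.95]
shelf 0 [689.53 819.64]
box [[ 301.78 -678.73   44.29]
 [ 432.14 -567.94   80.05]
 [ 576.92 -478.7   223.48]]
side rim 960 ((485.8767395019531, -11.1839599609375), (200.42755126953125, 309.6977233886719), 6.867945671081543) 168.39053538218013
red 324 ((511.71881103515625, -232.29425048828125), (30.43614959716797, 113.71228790283203), 7.838174343109131)
[ 515.03 -257.61   86.54] [[ 499.78 -287.73   80.61]
 [ 515.1  -246.37   86.59]
 [ 531.49 -235.31   91.11]]
x(y) [ -0.1  488.05] z(y) [  0.13 120.7 ]
buf 455 [[401.81 273.89  73.24]
 [442.95 322.28 108.11]
 [488.86 329.56 128.2 ]]
shelf -350 [688.91 816.98]
shelf -270 [689.14 817.59]
shelf -200 [688.96 818.19]
shelf -100 [688.89 818.29]
shelf 0 [688.72 817.31]
box [[ 304.26 -591.9    71.84]
 [ 502.13 -570.82  219.84]
 [ 578.79 -477.79  224.06]]
```

>>> {"name": "drive_tool", "arguments": {"targets": [[[-0.217, -0.073, -0.069], [0, 0, 0.3]], [[-0.217, -0.073, -0.069], [0, 0, 0.3]], [[-0.217, -0.073, -0.069], [0, 0, 0.3]], [[-0.217, -0.073, -0.069], [0, 0, 0.3]], [[-0.217, -0.073, -0.069], [0, 0, 0.3]], [[-0.507, -0.339, -0.069], [0, 0, 0.8]], [[-0.507, -0.339, -0.069], [0, 0, 0.8]], [[-0.507, -0.339, -0.069], [0, 0, 0.8]], [[-0.507, -0.339, -0.069], [0, 0, 0.8]], [[-0.507, -0.339, -0.069], [0, 0, 0.8]], [[-0.507, -0.339, -0.069], [0, 0, 0.8]], [[-0.507, -0.339, -0.069], [0, 0, 0.8]], [[-0.507, -0.339, -0.069], [0, 0, 0.8]], [[-0.579, -0.662, -0.069], [0, 0, 1.043]], [[-0.579, -0.662, -0.069], [0, 0, 1.043]], [[-0.579, -0.662, -0.069], [0, 0, 1.043]], [[-0.579, -0.662, -0.069], [0, 0, 1.043]], [[-0.579, -0.662, -0.069], [0, 0, 1.043]], [[-0.579, -0.662, -0.069], [0, 0, 1.043]], [[-0.579, -0.662, -0.069], [0, 0, 1.043]]], "grip": 0}}

```text
time: 3.0
ee_pos: [513.8, -270.0, 300.8]
tool_rot: [2.093, 2.341, -0.001]
ft_force: [0.6, 0.1, -0.2]
opening: 85.4
finger_force: 0.0
```

>>> {"name": "drive_tool", "arguments": {"targets": [[[0.004, 0, 0.05], [0, 0.1, 0]], [[0.004, 0, 0.1], [0, 0.2, 0]], [[0.004, 0, 0.15], [0, 0.2, 0]], [[0.004, 0, 0.15], [0, 0.2, 0]], [[0.004, 0, 0.15], [0, 0.2, 0]], [[0.004, 0, 0.15], [0, 0.2, 0]]]}}

```text
time: 3.6
ee_pos: [517.1, -262.0, 153.7]
tool_rot: [-1.986, -2.235, -0.201]
ft_force: [-0.4, 0.0, 1.2]
opening: 85.5
finger_force: 0.0
```

```bash
python3 - <<'E'
from h import *
from scipy.spatial.transform import Rotation as Ro
np.set_printoptions(precision=3,suppress=True)
c=capture('side'); cv2.imwrite('pics/s1.png',cv2.resize(c['image'][220:360,180:340,::-1],None,fx=4,fy=4))
o=get_obs(); print(o['ee_pos'],Ro.from_rotvec(o['tool_rot']).as_matrix())
E
```

```text
[ 517.212 -262.027  153.866] [[-0.116  0.993 -0.018]
 [ 0.974  0.117  0.195]
 [ 0.196  0.005 -0.981]]
```

View pics/s1.png

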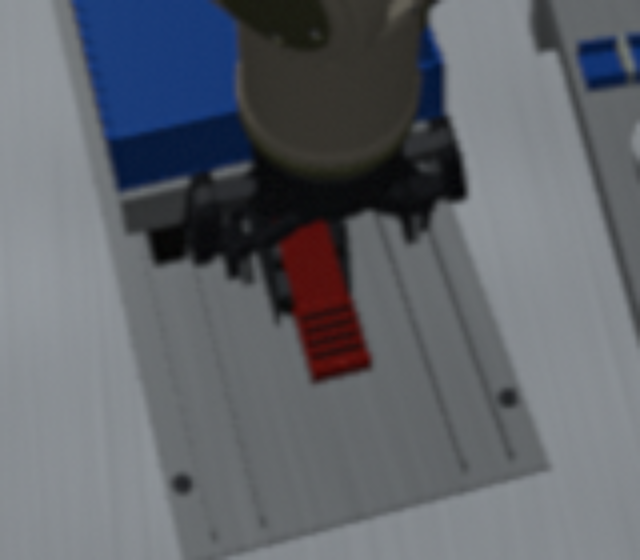

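>>> {"name": "drive_tool", "arguments": {"targets": [[[-0.009, -0.001, 0.047], [0, 0, 0]], [[-0.017, -0.001, 0.08], [0, 0, 0]], [[-0.017, -0.001, 0.094], [0, 0, 0]], [[-0.017, -0.001, 0.094], [0, 0, 0]], [[-0.017, -0.001, 0.094], [0, 0, 0]]]}}

```text
time: 4.15
ee_pos: [515.5, -260.2, 57.1]
tool_rot: [-1.986, -2.233, -0.201]
ft_force: [-0.4, -0.6, -0.4]
opening: 85.5
finger_force: 0.0
```

>>> {"name": "drive_tool", "arguments": {"targets": [[[0, 0, 0], [0, 0, 0]], [[0, 0, 0], [0, 0, 0]], [[0, 0, 0], [0, 0, 0]], [[0, 0, 0], [0, 0, 0]], [[0, 0, 0], [0, 0, 0]], [[0, 0, 0], [0, 0, 0]], [[0, 0, 0], [0, 0, 0]], [[0, 0, 0], [0, 0, 0]]], "grip": 1, "newtons": 40}}

```text
time: 4.95
ee_pos: [516.2, -260.0, 56.0]
tool_rot: [-1.986, -2.234, -0.202]
ft_force: [5.6, -0.7, 1.9]
opening: 35.0
finger_force: 42.6
```

>>> {"name": "drive_tool", "arguments": {"targets": [[[-0.001, 0, -0.004], [0, -0.05, 0]], [[-0.002, 0, -0.0085], [0, -0.1, 0]], [[-0.002, 0, -0.013], [0, -0.15, 0]], [[-0.0025, 0, -0.017], [0, -0.2, 0]], [[-0.0025, 0, -0.0215], [0, -0.25, 0]], [[-0.0025, 0, -0.026], [0, -0.3, 0]], [[-0.002, 0, -0.03], [0, -0.35, 0]], [[-0.0015, 0, -0.0345], [0, -0.4, 0]], [[-0.001, 0, -0.0385], [0, -0.45, 0]], [[-0.001, 0, -0.0385], [0, -0.45, 0]], [[-0.001, 0, -0.0385], [0, -0.45, 0]]]}}

```text
time: 6.05
ee_pos: [517.0, -267.1, 93.0]
tool_rot: [1.955, 2.201, -0.241]
ft_force: [5.3, 1.6, 1.8]
opening: 34.8
finger_force: 42.7
```

```bash
cat > look.py <<'E'
from h import *
import sys
from scipy.spatial.transform import Rotation as Ro
np.set_printoptions(precision=3,suppress=True)
o=get_obs(); M=Ro.from_rotvec(o['tool_rot']).as_matrix(); print(o['ee_pos'],o['ft_force'],o['wrist_torque'],o['opening']); print(M)
for n in ('side','top'):
    c=capture(n); cv2.imwrite(f'pics/{n}_{sys.argv[1]}.png',c['image'][...,::-1]); P=cloud(c); im=c['image'].astype(int)
    m=(P[...,2]>158)&(P[...,2]<180)&(im[...,2]>im[...,0]+30)&(P[...,0]<620)&(c['depth']>0)
    print(n,'rim',cv2.minAreaRect(P[m][:,:2].astype(np.float32)))
    red=(im[...,0]>im[...,1]+60)&(im[...,0]>im[...,2]+60)&(c['depth']>0)&(P[...,2]>50)&(P[...,2]<150)&(abs(P[...,0]-512)<60)&(P[...,1]<-30)
    q=P[red]; 
    if len(q)>20: print('red',len(q),np.percentile(q,[5,50,95],axis=0),np.polyfit(q[:,1],q[:,2],1))
E
python3 look.py 2
```

```text
[ 517.009 -267.053   93.022] [5.341 1.599 1.778] [ 0.68  -1.131  0.397] 34.80980682080565
[[-0.114  0.993  0.032]
 [ 0.963  0.118 -0.244]
 [-0.246  0.003 -0.969]]
side rim ((485.9608154296875, -11.031784057617188), (200.46641540527344, 308.204833984375), 6.734062194824219)
red 111 [[ 501.774 -279.461  106.655]
 [ 515.479 -236.561  113.146]
 [ 529.658 -218.758  133.338]] [-0.42  14.131]
top rim ((487.43280029296875, -13.022674560546875), (200.53369140625, 300.0122375488281), 6.769565105438232)
```

>>> {"name": "drive_tool", "arguments": {"targets": [[[0, 0, -0.001], [0, -0.012, 0]], [[0, 0, -0.002], [0, -0.024, 0]], [[0, 0, -0.002], [0, -0.024, 0]]]}}

```text
time: 6.45
ee_pos: [517.0, -267.7, 95.1]
tool_rot: [1.943, 2.184, -0.264]
ft_force: [6.6, -0.7, 1.7]
opening: 35.0
finger_force: 42.7
```

>>> {"name": "drive_tool", "arguments": {"targets": [[[0, 0, -0.001], [0, -0.012, 0]], [[0, 0, -0.002], [0, -0.024, 0]], [[0, 0, -0.003], [0, -0.036, 0]], [[0, 0, -0.003], [0, -0.036, 0]]]}}

```text
time: 6.85
ee_pos: [516.6, -264.7, 96.0]
tool_rot: [1.923, 2.166, -0.296]
ft_force: [11.8, 1.5, -11.9]
opening: 35.3
finger_force: 42.1
```

```bash
python3 look.py 3; python3 -c "
import cv2;i=cv2.imread('pics/side_3.png');cv2.imwrite('pics/s3c.png',cv2.resize(i[200:360,170:330],None,fx=3.7,fy=3.7))"
```

```text
[ 516.559 -264.69    96.035] [ 11.783   1.531 -11.873] [ 1.875 -2.063  0.606] 35.318034615564216
[[-0.112  0.993  0.037]
 [ 0.947  0.118 -0.3  ]
 [-0.302  0.002 -0.953]]
side rim ((485.7315673828125, -8.725723266601562), (200.36045837402344, 307.2188720703125), 6.743966579437256)
red 121 [[ 501.687 -275.314  106.496]
 [ 514.456 -229.318  113.437]
 [ 529.499 -208.718  137.252]] [-0.462  8.01 ]
top rim ((486.83111572265625, -7.873504638671875), (200.39634704589844, 296.3230285644531), 6.840516567230225)
```

View pics/s3c.png

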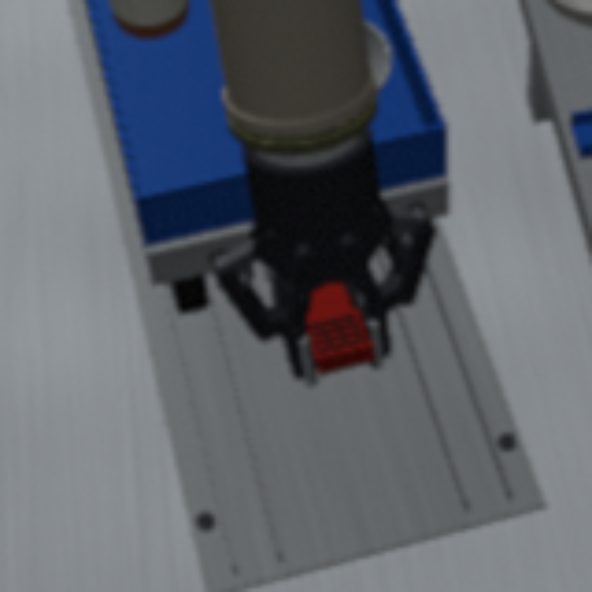

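>>> {"name": "drive_tool", "arguments": {"targets": [[[0.004, 0.001, 0], [0, 0, 0]], [[0.0095, 0.001, -0.002], [0, 0, 0]], [[0.017, 0.001, -0.0045], [0, 0, 0]], [[0.025, 0.001, -0.007], [0, 0, 0]], [[0.0325, 0.001, -0.0095], [0, 0, 0]], [[0.04, 0.001, -0.012], [0, 0, 0]], [[0.0475, 0.001, -0.014], [0, 0, 0]], [[0.0555, 0.001, -0.0165], [0, 0, 0]], [[0.063, 0.001, -0.019], [0, 0, 0]], [[0.0705, 0.001, -0.0215], [0, 0, 0]], [[0.078, 0.001, -0.024], [0, 0, 0]], [[0.086, 0.001, -0.026], [0, 0, 0]], [[0.0915, 0.001, -0.028], [0, 0, 0]], [[0.0955, 0.001, -0.029], [0, 0, 0]], [[0.097, 0.001, -0.0295], [0, 0, 0]], [[0.097, 0.001, -0.0295], [0, 0, 0]]]}}

```text
time: 8.55
ee_pos: [505.0, -165.6, 95.7]
tool_rot: [1.925, 2.163, -0.298]
ft_force: [5.6, 1.4, -2.5]
opening: 35.1
finger_force: 43.0
```

```bash
python3 look.py 4; python3 -c "
import cv2;i=cv2.imread('pics/top_4.png');cv2.imwrite('pics/t4c.png',cv2.resize(i[200:310,120:280],None,fx=4.5,fy=4.5))"
```

```text
[ 504.968 -165.578   95.676] [ 5.627  1.375 -2.539] [ 1.138 -0.926  0.414] 35.14921983867204
[[-0.11   0.993  0.036]
 [ 0.947  0.116 -0.301]
 [-0.303  0.001 -0.953]]
side rim ((473.9248352050781, 89.7213363647461), (200.11936950683594, 305.45208740234375), 6.761828899383545)
red 105 [[ 490.346 -175.848  103.833]
 [ 501.861 -124.522  111.627]
 [ 514.002 -102.827  136.177]] [-0.439 57.498]
top rim ((472.4754333496094, 112.49067687988281), (200.5940399169922, 254.17335510253906), 6.652190685272217)
```

View pics/t4c.png

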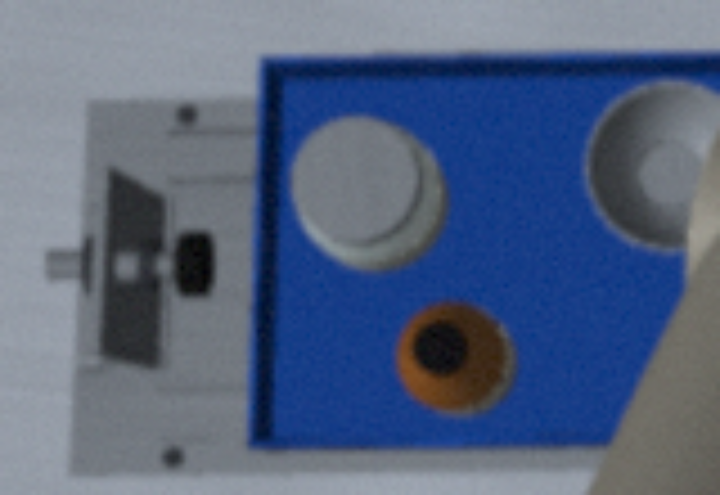

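>>> {"name": "drive_tool", "arguments": {"targets": [[[0.002, 0.0005, -0.0005], [0, 0, 0]], [[0.004, 0.0005, -0.001], [0, 0, 0]], [[0.006, 0.0005, -0.002], [0, 0, 0]], [[0.008, 0.0005, -0.0025], [0, 0, 0]], [[0.01, 0.0005, -0.003], [0, 0, 0]], [[0.012, 0.0005, -0.004], [0, 0, 0]], [[0.014, 0.0005, -0.0045], [0, 0, 0]], [[0.016, 0.0005, -0.005], [0, 0, 0]], [[0.016, 0.0005, -0.005], [0, 0, 0]]]}}

```text
time: 9.55
ee_pos: [503.0, -148.9, 95.6]
tool_rot: [1.925, 2.163, -0.3]
ft_force: [4.5, 2.0, 0.6]
opening: 35.5
finger_force: 43.3
```

```bash
python3 - <<'E'
from h import *
np.set_printoptions(precision=1,suppress=True)
c=capture('top'); cv2.imwrite('pics/top_5.png',cv2.resize(c['image'][230:290,140:240,::-1],None,fx=7,fy=7)); P=cloud(c)
print(onz(c,259,167.6,103), 'depth row'); print(P[256:260,160:182,1]); print(P[258,160:182,2])
for m in finder.mark_of('top','trolley_nose')[:1]: print(m, onz(c,*m['point'],103))
E
```

```text
[450.9 271.1 103. ] depth row
[[286.3 283.1 280.7 278.5 277.2 274.6 275.1 276.3 295.5 253.8 250.  250.7
  250.7 251.3 250.3 250.6 246.9 244.6 242.5 240.6 236.7 234.7]
 [286.2 283.  282.1 279.4 277.2 275.3 274.7 275.8 295.8 252.  249.8 250.7
  250.3 250.9 250.8 248.4 246.6 244.7 242.7 238.6 237.7 234.2]
 [285.9 282.4 280.7 279.  276.3 274.4 275.5 274.8 294.1 251.9 250.3 250.2
  250.4 250.1 250.2 248.6 246.6 243.6 241.9 239.1 236.9 234.4]
 [285.6 283.  280.3 277.3 276.1 275.2 274.7 274.3 293.8 252.1 249.5 249.9
  249.8 250.1 250.8 248.4 246.  244.  240.6 238.7 236.8 233.3]]
[118.2 122.6 120.3 117.3 118.8 116.8 102.2  95.2   4.1 171.6 168.6 159.1
 148.4 139.4 128.9 125.4 123.8 126.6 123.5 125.5 124.8 125.6]
{'point': [257.9, 171.6], 'conf': 0.87} [454.6 261.9 103. ]
```

View pics/top_5.png

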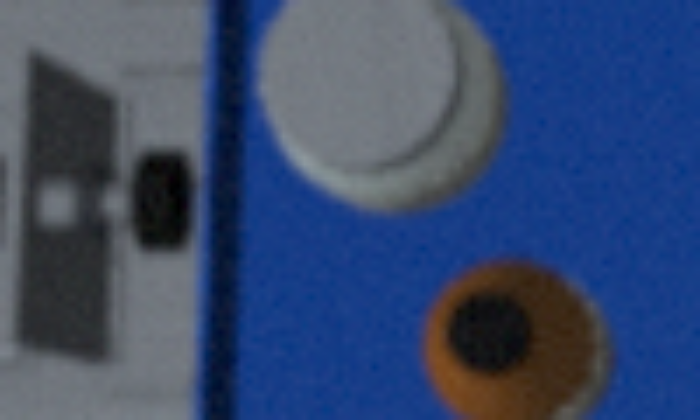

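The buffer face shows at crop col 190 (y≈274) and the rim at col 205 (y≈253), so about 12–20 mm of gap remains.

>>> {"name": "drive_tool", "arguments": {"targets": [[[0.0015, 0.0005, -0.0005], [0, 0, 0]], [[0.003, 0.0005, -0.001], [0, 0, 0]], [[0.0045, 0.0005, -0.0015], [0, 0, 0]], [[0.006, 0.0005, -0.002], [0, 0, 0]], [[0.0075, 0.0005, -0.0025], [0, 0, 0]], [[0.009, 0.0005, -0.003], [0, 0, 0]], [[0.01, 0.0005, -0.003], [0, 0, 0]], [[0.01, 0.0005, -0.003], [0, 0, 0]]]}}

```text
time: 10.45
ee_pos: [501.9, -138.9, 95.4]
tool_rot: [1.925, 2.163, -0.301]
ft_force: [0.3, 0.8, 4.7]
opening: 35.2
finger_force: 43.7
```

>>> {"name": "drive_tool", "arguments": {"targets": [[[0.001, 0, -0.001], [0, 0, 0]], [[0.002, 0, -0.0015], [0, 0, 0]], [[0.003, 0, -0.002], [0, 0, 0]], [[0.004, 0, -0.0025], [0, 0, 0]], [[0.004, 0, -0.0025], [0, 0, 0]]]}}

```text
time: 10.95
ee_pos: [501.2, -133.7, 95.9]
tool_rot: [1.925, 2.164, -0.301]
ft_force: [4.8, 0.3, -6.2]
opening: 35.7
finger_force: 42.6
```

>>> {"name": "drive_tool", "arguments": {"targets": [[[0.001, 0, -0.0003], [0, 0, 0]], [[0.002, 0, -0.0006], [0, 0, 0]], [[0.003, 0, -0.0009], [0, 0, 0]], [[0.004, 0, -0.001], [0, 0, 0]], [[0.004, 0, -0.001], [0, 0, 0]]]}}

```text
time: 11.45
ee_pos: [500.9, -131.8, 96.1]
tool_rot: [1.925, 2.16, -0.303]
ft_force: [7.7, -7.9, -8.8]
opening: 34.8
finger_force: 42.0
```

>>> {"name": "drive_tool", "arguments": {"targets": [[[0.001, 0, -0.0003], [0, 0, 0]], [[0.0018, 0, 0], [0, 0, 0]], [[0.0018, 0, 0.0005], [0, 0, 0]], [[0.0018, 0, 0.0005], [0, 0, 0]], [[0.0018, 0, 0.0005], [0, 0, 0]]]}}

```text
time: 11.95
ee_pos: [500.9, -131.6, 95.8]
tool_rot: [1.926, 2.158, -0.303]
ft_force: [7.5, -10.7, -2.3]
opening: 35.6
finger_force: 42.7
```

>>> {"name": "drive_tool", "arguments": {"targets": [[[0.001, 0, 0.002], [0, 0.025, 0]], [[0.0016, 0, 0.0042], [0, 0.05, 0]], [[0.0024, 0, 0.0062], [0, 0.075, 0]], [[0.0032, 0, 0.0083], [0, 0.1, 0]], [[0.0032, 0, 0.0083], [0, 0.1, 0]]]}}

```text
time: 12.45
ee_pos: [501.0, -131.9, 87.5]
tool_rot: [1.982, 2.219, -0.21]
ft_force: [2.5, -8.6, 6.1]
opening: 35.4
finger_force: 43.6
```

>>> {"name": "drive_tool", "arguments": {"targets": [[[0.0008, 0, 0], [0, 0, 0]], [[0.0022, 0, 0.004], [0, 0.05, 0]], [[0.0029, 0, 0.0062], [0, 0.075, 0]], [[0.0037, 0, 0.0083], [0, 0.1, 0]], [[0.0037, 0, 0.0083], [0, 0.1, 0]]]}}

```text
time: 12.95
ee_pos: [500.9, -129.9, 79.0]
tool_rot: [2.036, 2.278, -0.112]
ft_force: [-1.0, -7.4, 12.4]
opening: 35.2
finger_force: 44.4
```

>>> {"name": "drive_tool", "arguments": {"targets": [[[0.0007, 0, 0.002], [0, 0.025, 0]], [[0.0014, 0, 0.0042], [0, 0.05, 0]], [[0.0022, 0, 0.0062], [0, 0.075, 0]], [[0.003, 0, 0.0083], [0, 0.1, 0]], [[0.003, 0, 0.0083], [0, 0.1, 0]]]}}

```text
time: 13.45
ee_pos: [500.6, -127.9, 70.1]
tool_rot: [2.086, 2.335, -0.011]
ft_force: [1.5, -7.7, 8.8]
opening: 35.2
finger_force: 44.1
```

>>> {"name": "drive_tool", "arguments": {"targets": [[[0.0007, 0, 0.002], [0, 0.025, 0]], [[0.0014, 0, 0.0042], [0, 0.05, 0]], [[0.0022, 0, 0.0062], [0, 0.075, 0]], [[0.003, 0, 0.0083], [0, 0.1, 0]], [[0.003, 0, 0.0083], [0, 0.1, 0]]]}}

```text
time: 13.95
ee_pos: [500.2, -125.1, 61.2]
tool_rot: [-2.049, -2.294, -0.091]
ft_force: [3.5, -9.4, 2.9]
opening: 35.0
finger_force: 43.5
```

>>> {"name": "drive_tool", "arguments": {"targets": [[[0.0007, 0, 0.002], [0, 0.02, 0]], [[0.0012, 0, 0.0038], [0, 0.04, 0]], [[0.0012, 0, 0.0045], [0, 0.05, 0]], [[0.0012, 0, 0.0045], [0, 0.05, 0]]]}}

```text
time: 14.35
ee_pos: [500.1, -123.2, 56.5]
tool_rot: [-2.023, -2.265, -0.14]
ft_force: [3.6, -8.5, -0.2]
opening: 35.1
finger_force: 43.3
```

>>> {"name": "drive_tool", "arguments": {"targets": [[[0.0003, 0, 0.001], [0, 0.01, 0]], [[0.0006, 0, 0.002], [0, 0.02, 0]], [[0.0006, 0, 0.002], [0, 0.02, 0]]]}}

```text
time: 14.65
ee_pos: [500.1, -122.6, 55.5]
tool_rot: [-2.013, -2.253, -0.16]
ft_force: [0.5, -9.5, 8.7]
opening: 35.1
finger_force: 44.2
```

>>> {"name": "drive_tool", "arguments": {"targets": [[[0, 0, 0], [0, 0, 0]], [[0, 0, 0], [0, 0, 0]], [[0, 0, 0], [0, 0, 0]], [[0, 0, 0], [0, 0, 0]], [[0, 0, 0], [0, 0, 0]], [[0, 0, 0], [0, 0, 0]], [[0, 0, 0], [0, 0, 0]], [[0, 0, 0], [0, 0, 0]]], "grip": 0}}

```text
time: 15.45
ee_pos: [499.7, -119.1, 54.2]
tool_rot: [-2.007, -2.254, -0.161]
ft_force: [-0.6, -0.4, -0.3]
opening: 85.4
finger_force: 0.0
```

>>> {"name": "drive_tool", "arguments": {"targets": [[[0, 0, -0.02], [0, 0, 0]], [[0, 0, -0.05], [0, 0, 0]], [[0, 0, -0.1], [0, 0, 0]], [[-0.03, 0, -0.14], [0, 0, 0]], [[-0.08, 0, -0.17], [0, 0, 0]], [[-0.12, 0, -0.2], [0, 0, 0]], [[-0.12, 0, -0.2], [0, 0, 0]], [[-0.12, 0, -0.2], [0, 0, 0]]]}}

```text
time: 16.25
ee_pos: [516.7, -271.0, 233.1]
tool_rot: [-2.012, -2.252, -0.16]
ft_force: [-0.5, 0.6, -0.3]
opening: 85.0
finger_force: 0.0
```

```bash
python3 look.py 9; python3 -c "
import cv2,numpy as np
a=cv2.imread('pics/side_9.png')[110:330,150:350];b=cv2.imread('pics/top_9.png')[190:320,120:420]
cv2.imwrite('pics/f9.png',np.vstack([cv2.resize(a,(300,330)),cv2.resize(b,(300,130))]) if 0 else np.hstack([cv2.resize(a,(400,440)),cv2.resize(b,(400,173)) if 0 else cv2.copyMakeBorder(cv2.resize(b,(400,173)),0,267,0,0,0)]))"
```

```text
[ 516.683 -270.952  233.055] [-0.465  0.588 -0.261] [-0.173  0.029 -0.026] 85.04682133228857
[[-0.111  0.994 -0.017]
 [ 0.981  0.112  0.157]
 [ 0.158  0.    -0.988]]
side rim ((422.8813171386719, 102.16044616699219), (101.6219711303711, 272.9646911621094), 6.715635776519775)
red 43 [[ 479.878 -151.102   82.109]
 [ 492.697 -142.656   87.499]
 [ 514.432  -42.029  104.435]] [  0.15  107.072]
top rim ((471.29095458984375, 124.13522338867188), (200.7440185546875, 300.6905212402344), 6.757897853851318)
red 408 [[ 481.729 -147.728   80.903]
 [ 494.635  -85.375   88.645]
 [ 509.202  -40.673  101.639]] [  0.16 103.88]
```

View pics/f9.png

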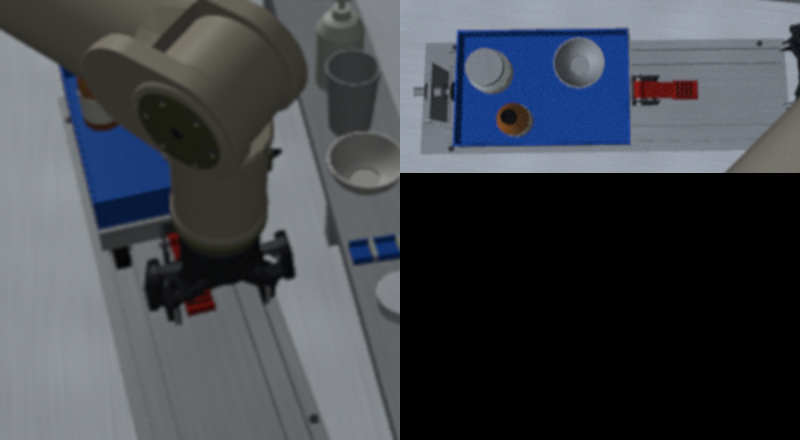

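The top view shows the pedal down (slope 0.16, as at the start), the nose on the buffer and the tray items upright. The gripper is clear of everything.

```bash
python3 -c "
from workcell import ctrl; print(ctrl.job_done())"
```

```text
the job is handed in; nothing more can be done
None
```

I handed the job in: the trolley stands braked against the buffer with the pedal fully down and the tray items upright; the wrist force puts the buffer load at about 8–9 N (about 1.4 mm of squeeze, under the 2 mm asked but within the 4–20 N limits), though I could not measure it after letting go.

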